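Pack the loose jug tight in its carry box

TASK

The white jug can slide in its plywood carry box because of the empty gap beside it. Choose the two packing blocks whose thicknesses together fill that gap snugly and stand them in it side by side, upright and right down on the floor of the box, without forcing them. Leave the third block where it stands.

Things in the scene. Friction and masses are not known exactly. Their poses are not given: they have to be found in the camera images.
- carrier: Fixed plywood carry box, white jug in its +x end. Origin on the table under the middle of the empty gap between box end wall (-x) and jug (+x). Gap: 74 mm across (x), 100 long (y), open above, floor 8 mm above table; edges at its mouth rounded. Walls 10 thick, tops 58 above table; jug top 77, its blue cap (42 wide, at x +122) 99 above table.
- block_green_mid (a point): Centre of loose upright packing block with green grip, 100 mm tall: wooden body 24 mm thick (its x), 70 wide (its y), lower 60 mm (ends 10 mm above this point), lower long edges bevelled 4 x 14 mm. Grip on top, centred: bar 20 (x) by 36 (y) by 40 mm tall. Pinch it across its 36 mm: between two blocks in the gap there is no room for a finger.
- block_orange_mid (a point): Centre of loose upright packing block with orange grip, 100 mm tall: wooden body 34 mm thick (its x), 70 wide (its y), lower 60 mm (ends 10 mm above this point), lower long edges bevelled 4 x 14 mm. Grip on top, centred: bar 20 (x) by 36 (y) by 40 mm tall. Pinch it across its 36 mm: between two blocks in the gap there is no room for a finger.
- block_blue_mid (a point): Centre of loose upright packing block with blue grip, 100 mm tall: wooden body 44 mm thick (its x), 70 wide (its y), lower 60 mm (ends 10 mm above this point), lower long edges bevelled 4 x 14 mm. Grip on top, centred: bar 20 (x) by 36 (y) by 40 mm tall. Pinch it across its 36 mm: between two blocks in the gap there is no room for a finger.
Mind the look-alikes: they are no part of the job. What is shaped like the part that bears block_green_mid but black, pink or yellow is not meant.

How it is judged:
By the outcome, as a careful person would: the job done as asked, in the order asked, and still so for the second after the job is handed in, with the robot touching nothing.
It also fails if it takes over 64 s, if anything falls off the work surface, if the arm or the gripper's body presses on something with over 40 N, if the wrist force passes 120 N, or if a joint passes its speed limit or range.

ROBOT

A 6-joint arm with a two-finger parallel gripper is mounted at the origin on the work surface. World frame = base frame: x ahead of the robot, y to its left, z up, the work surface at z = 0. Lengths are in m, angles in rad, forces in N, time in s.
With the tool pointing down it reaches from about 0.275 to 0.85 m from the base axis. Payload 5.2 kg.
Tool frame: the origin (TCP) lies midway between the tips of the shut fingers; the grasp point (between the pads) lies robot.grip_point_offset behind it (robot.grip_point_offset is the distance from the TCP to the grasp point, in m); z points along the fingers, y is the line along which they close (so a half turn about z gives the same grasp; the last joint's range is limited). The gripper opens to 85 mm and grips with 20 to 120 N. Pads are 22 mm wide; open, the fingers measure 114 mm over their backs; the gripper's body (76 mm by 85 mm) begins 54 mm behind the grasp point. The pads swing forward as they close: fully open they stand 13 mm farther back than shut.
Start: joints at [1.08, 0.259, 1.535, -0, 1.348, -0.203], TCP at [0.156, 0.527, 0.231] pointing down, gripper open.
Joint ranges: [-3.14, 3.14], [-0.91, 2.08], [0.19, 2.58], [-1.22, 4.36], [0.22, 2.71], [-3.12, 3.12]. Speed limits (rad/s): [2.57, 2.57, 3.14, 3.14, 3.14, 3.14].

INTERFACE

Orientations are given as a unit quaternion [x, y, z, w].
In Python, from plant import robot gives the robot as it stands.
- The arm moves only by the shell command python3 -m creep 'ROWS' [FORCE]. ROWS is JSON, a list of rows, each an object of numbers: "x", "y", "z": the shift along the tool's x, y, z in cm; "turn": the turn about the tool's z in rad; "gripper": the finger opening in cm, from 0 to 8.54. In form: [{"x": .., "y": .., "z": .., "turn": .., "gripper": ..}, ...]. A call has 1 to 5 rows; each row shifts and turns the commanded pose from where the row before left it, along the tool's axes as they then stand; what a row does not reach is not made up. A row lasts 1/10 s, in which the tool goes at most 50 mm and 8.59 degrees, less where a joint would pass 70% of its speed; a pose out of reach is approached as far as the arm can. A call is refused whole if a number of a shift passes 5 or a number of a turn 0.15, either way. A call with a gripper value outside its range is refused whole. The fingers move at their own pace and stop on an object; FORCE is the grip in N (left out, the last holds). Time passes only in rows, so rows that do not move let the fingers close. It gives the time, the measured TCP pose, the force, the opening and the grip force at its end, in the units of the state.
- robot.get_state(): the state, without advancing time (a new reading comes with each control period).
- robot.get_image(name): name is "scene" or "top" or "wrist"; returns (picture, depth): 480x640x3 uint8, red, green, blue; 480x640 float32, m along the optical axis (not along the pixel's ray), 0 where there is no reading.
- robot.get_calibration(name): a dict with "mtx" (3x3 intrinsics, pixels), "extrinsics" (4x4, takes a point from world to camera coordinates); the wrist camera has in their place "T_tool_cam" (4x4, takes a point from camera to tool coordinates, whose origin is the TCP and whose axes are the flange's). Camera axes: x right, y up, looking along -z (the intrinsics and any distortion apply to the point x, -y, -z); pixel columns grow to the right and rows downward; lengths in m; the calibration is good to about 2 mm. The wrist camera is an equidistant fisheye: a pixel r from the principal point sees the ray r / f radians off the axis. A picture is of the moment at which its call begins: read the wrist's pose just before it. get_calibration takes no time and is no camera call.
- robot.finish_job(): hands the job in; it is judged then, once.
The state is a dict: "clock": time; "joint_positions": joint angles; "dq": joint speeds; "joint_torque": joint torques, N m; "ee_pos": TCP position; "eef_rot": TCP orientation; "contact_force": force on the tool from outside, world axes, zero at the start; "torque": the same for the moment, N m; "finger_gap": finger opening in m; "gripper_force": force on a finger pad.
Only numpy, scipy, OpenCV 4.12 (cv2) and the standard library are available. Lean on these libraries where they do the work, as an engineer would, in place of code of your own. Each camera call takes 0.05 s, during which the arm holds its last target. There are 200 camera calls.

## Working session

There is one attempt and no reset: what is moved stays moved. The work goes in short steps, Python scripts to look and compute and a shell command to move; the robot and the scene stay as the last step left them, time stands still between calls to the robot, and variables do not carry over. Pictures are saved under pics/ and viewed, at most 10 in all, crops included, and the job is handed in when it is done.

```bash
ls; mkdir -p pics
python3 - <<'E'
from plant import robot
import cv2,numpy as np
for n in("scene","top"):
    p,d=robot.get_image(n); cv2.imwrite(f"pics/{n}0.png",p[:,:,::-1]); np.save(f"pics/{n}0.npy",d); np.save(f"pics/{n}0rgb.npy",p)
    print(n,robot.get_calibration(n))
print(robot.get_state(),robot.grip_point_offset); print(robot.get_calibration("wrist"))
E
```

```text
pics
scene {'mtx': array([[489.37941046,   0.        , 314.31582184],
       [  0.        , 489.37941046, 239.55349571],
       [  0.        ,   0.        ,   1.        ]]), 'extrinsics': array([[ 0.50607117,  0.86248691, -0.00288043, -0.18859884],
       [-0.70540617,  0.41581982,  0.57401743,  0.32118432],
       [ 0.49628026, -0.2884618 ,  0.81883801, -1.23140649],
       [ 0.        ,  0.        ,  0.        ,  1.        ]])}
top {'mtx': array([[536.33118435,   0.        , 315.93931867],
       [  0.        , 536.33118435, 247.58760643],
       [  0.        ,   0.        ,   1.        ]]), 'extrinsics': array([[ 0.02060085, -0.99960688, -0.01901838, -0.07395219],
       [ 0.99098026,  0.01789628,  0.13280752, -0.4937718 ],
       [-0.13241496, -0.02158279,  0.99095936, -0.90103334],
       [ 0.        ,  0.        ,  0.        ,  1.        ]])}
{'clock': 0.1, 'joint_positions': array([ 1.08025711e+00,  2.59297873e-01,  1.53602657e+00,  1.71349123e-05,
        1.34801676e+00, -2.02797059e-01]), 'dq': array([ 0.00033924, -0.00155465, -0.00376109,  0.00027123,  0.00106003,
        0
[... 295 characters left out ...]
act_force': array([-0.3318139 ,  0.91996639,  1.02039997]), 'torque': array([-0.01373443, -0.03979003, -0.0254459 ]), 'gripper_force': 0.0, 'finger_gap': 0.08548081377262988} 0.0187
{'mtx': array([[371.64829954,   0.        , 315.43397048],
       [  0.        , 371.64829954, 235.71442137],
       [  0.        ,   0.        ,   1.        ]]), 'T_tool_cam': array([[ 3.51651091e-04,  9.63845884e-01,  2.66460108e-01,
         6.70882085e-02],
       [ 9.99999873e-01, -4.35442633e-04,  2.55379853e-04,
         1.08620284e-03],
       [ 3.62174911e-04,  2.66459984e-01, -9.63845914e-01,
        -1.42704999e-01],
       [ 0.00000000e+00,  0.00000000e+00,  0.00000000e+00,
         1.00000000e+00]])}
```

View pics/top0.png

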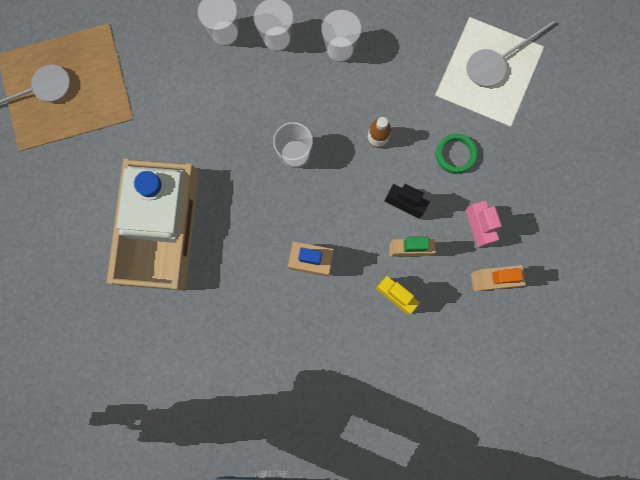

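View pics/scene0.png

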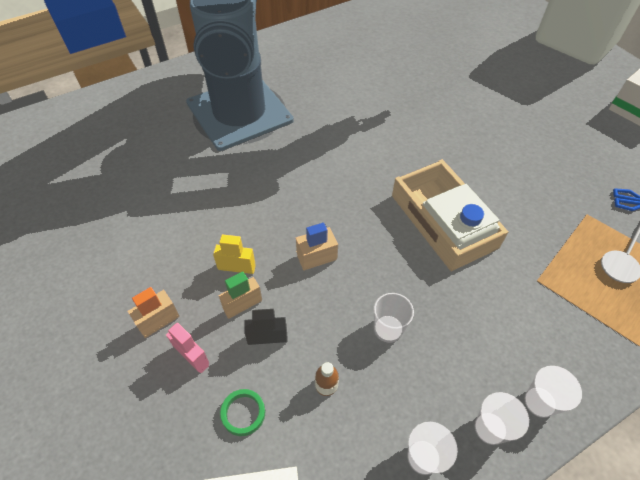

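```bash
cat > h.py <<'E'
import numpy as np,cv2
from plant import robot
def cloud(n,d):
    c=robot.get_calibration(n);K=c["mtx"];E=c["extrinsics"]
    v,u=np.mgrid[:480,:640]
    P=np.stack([(u-K[0,2])/K[0,0]*d,-(v-K[1,2])/K[1,1]*d,-d],-1)
    return (P-E[:3,3])@E[:3,:3]
def rect(P):
    (c,s,a)=cv2.minAreaRect((P[:,:2]*1000).astype(np.float32)); 
    if s[0]<s[1]: s=s[::-1];a+=90
    return np.round(c,1),np.round(s,1),round(a,1)  # long-axis angle, deg, world
def mask(rgb,col):
    h=cv2.cvtColor(rgb,cv2.COLOR_RGB2HSV);H,S,V=h[...,0],h[...,1],h[...,2]
    lo,hi={"green":(50,80),"blue":(105,125),"orange":(5,13),"wood":(12,22)}[col]
    return (H>=lo)&(H<=hi)&(S>(60 if col=="wood" else 150))
E
python3 - <<'E'
from h import *
for n in("top","scene"):
    d=np.load(f"pics/{n}0.npy");rgb=np.load(f"pics/{n}0rgb.npy");P=cloud(n,d)
    for col,x in(("green",(416,243)),("blue",(310,257)),("orange",(508,276))):
        X=P if 0 else None
        m=mask(rgb,col)&(d>0)
        if n=="top":
            v,u=np.mgrid[:480,:640]; m&=(abs(u-x[0])<40)&(abs(v-x[1])<40)
            Q=P[m]; Q=Q[Q[:,2]>.09]; g=globals(); g.setdefault("C",{})[col]=np.median(Q,0)
        else:
            m&=np.linalg.norm(P[...,:2]-C[col][:2],axis=-1)<.04; Q=P[m];Q=Q[Q[:,2]>.09]
        print(n,col,"grip",len(Q),rect(Q),np.median(Q[:,2]).round(4))
        m=(np.linalg.norm(P[...,:2]-C[col][:2],axis=-1)<.05)&(abs(P[...,2]-.06)<.006)
        print("   body",m.sum(),rect(P[m]))
    Z=P[...,2]
    m=(abs(Z-.058)<.006)&(P[...,1]>.1)&(P[...,1]<.4)&mask(rgb,"wood")&(P[...,0]>.2)&(P[...,0]<.7)
    lab,st=cv2.connectedComponentsWithStats(m.astype(np.uint8))[1:3];k=1+st[1:,4].argmax();
    print(n,"walls",m.sum(),st[1:,:].tolist()[:6],rect(P[m]))
    m=(abs(Z-.077)<.006)&(P[...,1]>.1)&(P[...,1]<.4)&(P[...,0]>.2)&(P[...,0]<.7)
    print("jug",m.sum(),rect(P[m])) 
    m=(abs(Z-.099)<.006)&(P[...,1]>.1)&(P[...,1]<.4)&(P[...,0]>.2)&(P[...,0]<.7)&mask(rgb,"blue")
    print("cap",m.sum(),rect(P[m]))
rgb=np.load("pics/top0rgb.npy");c=np.hstack([cv2.resize(rgb[215:305,285:435],None,fx=3,fy=3),cv2.resize(rgb[150:300,95:215],(216,270))]);cv2.imwrite("pics/crop.png",c[:,:,::-1])
E
```

```text
top green grip 282 (array([ 497. , -228.2]), array([35.5, 18.9]), 91.3) 0.0997
   body 307 (array([ 497.3, -228.9]), array([70.5, 24. ]), 91.4)
top blue grip 258 (array([473.9, -55.8]), array([34.2, 19.3]), 80.3) 0.0997
   body 768 (array([474.6, -55. ]), array([70.1, 44.5]), 80.4)
top orange grip 284 (array([ 447.7, -375.7]), array([36.8, 19.5]), 97.5) 0.0994
   body 509 (array([ 448. , -375.5]), array([71.7, 34.1]), 97.2)
top walls 1998 [[107, 159, 85, 130, 1998]] (array([530.8, 222. ]), array([218.9, 121.2]), 176.4)
jug 3086 (array([564.6, 220.1]), array([115.9,  98.2]), 176.8)
cap 459 (array([589.6, 217. ]), array([39.1, 38.5]), 40.3)
scene green grip 0 (array([0., 0.]), array([0., 0.]), 0.0) nan
   body 340 (array([ 499.1, -228.5]), array([70.3, 25.6]), 91.7)
scene blue grip 124 (array([475.6, -55.7]), array([31.3, 17.2]), 80.9) 0.1003
   body 515 (array([474.8, -55.3]), array([70.8, 46.9]), 79.2)
scene orange grip 265 (array([ 449.8, -375.6]), array([34.9, 20.6]), 97.9) 0.1
   body 534 (array([ 449.3, -375.5]), array([69.8, 36. ]), 97.3)
scene walls 1253 [[395, 159, 113, 98, 1253]] (array([530.5, 222.3]), array([219.5, 124.4]), 176.5)
jug 1884 (array([566.6, 220. ]), array([115.1,  99.4]), 176.7)
cap 249 (array([591.2, 216.3]), array([37.5, 35.6]), 135.2)
  return _methods._mean(a, axis=axis, dtype=dtype,
  ret = ret.dtype.type(ret / rcount)
```

View pics/crop.png

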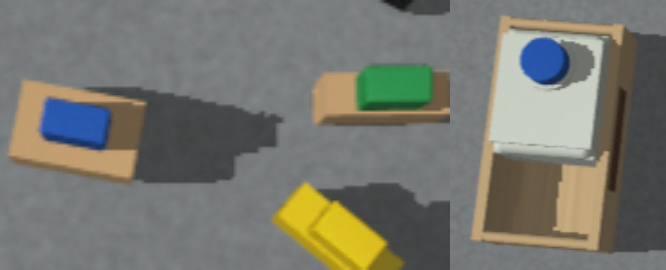

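Candidates (top picture): green grip (416,243), blue (310,257), orange (508,276). The look-alikes are black (408,197), pink (484,222) and yellow (400,293). 24+44=68 mm fits the 74 mm gap (34+44=78 is too much, 24+34=58 is loose), so I use green and blue; the crop confirms wooden bodies of 24 and 44 mm. Blue goes first.

```bash
cat >> h.py <<'E'
def togo(x,y,z,ang):  # target TCP m, closing-line angle deg (mod 180) -> tool-axis shifts cm, turn
    s=robot.get_state();from scipy.spatial.transform import Rotation as R
    M=R.from_quat(s["eef_rot"]).as_matrix();a=np.degrees(np.arctan2(M[1,1],M[0,1]))
    da=(ang-a+90)%180-90
    print("t",round(s["clock"],2),"pos",s["ee_pos"].round(4),"yang",a.round(2),"axis z",M[:,2].round(4),"F",s["contact_force"].round(1),"gap",round(s["finger_gap"],4),"j",s["joint_positions"].round(2))
    print("shift cm",(M.T@(np.array([x,y,z])-s["ee_pos"])*100).round(2),"turn",-np.radians(da).round(3))
E
python3 -m creep '[{"x":-3.36,"y":-3.34},{"x":-3.36,"y":-3.34},{"x":-3.36,"y":-3.34},{"x":-3.36,"y":-3.34},{"x":-3.36,"y":-3.34}]'
python3 -m creep '[{"x":-3.36,"y":-3.34},{"x":-3.36,"y":-3.34},{"x":-3.36,"y":-3.34},{"x":-3.36,"y":-3.34},{"x":-3.36,"y":-3.34}]'
python3 -c "from h import *;togo(.4745,-.0555,.2,80.3)"
```

```text
t 0.1 pos [0.1558 0.5269 0.2305] yang 73.51 axis z [-8.0e-04 -1.5e-03 -1.0e+00] F [-0.3  0.9  1. ] gap 0.0855 j [ 1.08  0.26  1.54  0.    1.35 -0.2 ]
shift cm [-47.09 -46.8    3.11] turn -0.118$[0]: bad value
$[0]: bad value
```

```bash
python3 -m creep '[{"x":-3.4,"y":-3.3,"z":0,"turn":0,"gripper":8.5},{"x":-3.4,"y":-3.3,"z":0,"turn":0,"gripper":8.5},{"x":-3.4,"y":-3.3,"z":0,"turn":0,"gripper":8.5},{"x":-3.4,"y":-3.3,"z":0,"turn":0,"gripper":8.5},{"x":-3.4,"y":-3.3,"z":0,"turn":0,"gripper":8.5}]' 60
python3 -c "from h import *;togo(.4745,-.0555,.2,80.3)"
```

```text
clock: 0.6
ee_pos: [0.2725, 0.3192, 0.231]
eef_rot: [0.143, 0.99, -0.0, -0.0]
contact_force: [1.9, -0.0, 0.2]
finger_gap: 0.085
gripper_force: 0.0
t 0.6 pos [0.2725 0.3192 0.231 ] yang 73.55 axis z [-2.e-04 -3.e-04 -1.e+00] F [ 1.9 -0.   0.2] gap 0.085 j [ 0.6   0.02  1.82 -0.    1.3  -0.69]
shift cm [-29.98 -30.22   3.11] turn -0.118
```

```bash
python3 -m creep '[{"x":-3.3,"y":-3.4,"z":0,"turn":0,"gripper":8.5},{"x":-3.3,"y":-3.4,"z":0,"turn":0,"gripper":8.5},{"x":-3.3,"y":-3.4,"z":0,"turn":0,"gripper":8.5},{"x":-3.3,"y":-3.4,"z":0,"turn":0,"gripper":8.5},{"x":-3.3,"y":-3.4,"z":0,"turn":0,"gripper":8.5}]' >/dev/null
python3 -m creep '[{"x":-3.3,"y":-3.3,"z":0,"turn":0,"gripper":8.5},{"x":-3.3,"y":-3.3,"z":0,"turn":0,"gripper":8.5},{"x":-3.3,"y":-3.3,"z":0,"turn":0,"gripper":8.5},{"x":-3.3,"y":-3.0,"z":0,"turn":0,"gripper":8.5},{"x":0,"y":0,"z":0,"turn":-0.12,"gripper":8.5}]' >/dev/null
python3 -m creep '[{"x":0,"y":0,"z":0,"turn":0,"gripper":8.5},{"x":0,"y":0,"z":0,"turn":0,"gripper":8.5}]'
cat >> h.py <<'E'
def wrist(name):
    from scipy.spatial.transform import Rotation as R
    s=robot.get_state();p,d=robot.get_image("wrist");c=robot.get_calibration("wrist");K=c["mtx"];T=c["T_tool_cam"]
    cv2.imwrite(f"pics/{name}.png",p[:,:,::-1])
    v,u=np.mgrid[:480,:640];a,b=(u-K[0,2])/K[0,0],(v-K[1,2])/K[0,0];t=np.hypot(a,b)+1e-9
    k=np.tan(np.minimum(t,1.5))/t
    P=np.stack([a*k*d,-b*k*d,-d],-1)@T[:3,:3].T+T[:3,3]
    return p,P@R.from_quat(s["eef_rot"]).as_matrix().T+s["ee_pos"],d>0
def block(P,ok,c,rgb=None,col=None):
    r=np.linalg.norm(P[...,:2]-c,axis=-1)
    for nm,z,w in(("grip",.1,.035),("body",.06,.055)):
        m=ok&(r<w)&(abs(P[...,2]-z)<.006)
        print(nm,m.sum(),rect(P[m]),np.median(P[m][:,2]).round(4))
E
python3 - <<'E'
from h import *
p,P,ok=wrist("w1"); block(P,ok,(.4745,-.0555)); togo(.4745,-.0555,.2,80.3)
E
```

```text
clock: 1.8
ee_pos: [0.4716, -0.0497, 0.2309]
eef_rot: [0.085, 0.996, 0.0, -0.001]
contact_force: [-0.4, -0.5, -0.3]
finger_gap: 0.085
gripper_force: 0.0
grip 1250 (array([475.6, -53.9]), array([36.1, 20.4]), 80.0) 0.0999
body 2483 (array([475.7, -54. ]), array([70.7, 43.8]), 80.4) 0.0601
t 1.85 pos [ 0.4716 -0.0493  0.2311] yang 80.28 axis z [-8.e-04  5.e-04 -1.e+00] F [ 0.6 -0.   0.7] gap 0.0848 j [-0.34  0.12  1.71  0.    1.31 -1.74]
shift cm [-0.39 -0.56  3.1 ] turn -0.0
```

View pics/w1.png

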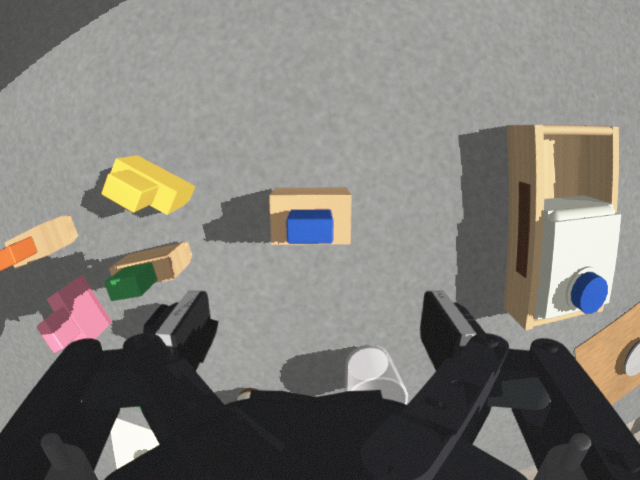

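```bash
python3 -m creep '[{"x":-0.5,"y":-0.4,"z":3,"turn":0,"gripper":8.5},{"x":0,"y":0,"z":4,"turn":0,"gripper":8.5},{"x":0,"y":0,"z":4,"turn":0,"gripper":8.5},{"x":0,"y":0,"z":3,"turn":0,"gripper":8.5},{"x":0,"y":0,"z":2.3,"turn":0,"gripper":7}]' 
python3 -m creep '[{"x":0,"y":0,"z":0,"turn":0,"gripper":6},{"x":0,"y":0,"z":0,"turn":0,"gripper":4.5}]' 60
python3 -c "from h import *;togo(.4757,-.054,.068,80.3)"
```

```text
clock: 2.35
ee_pos: [0.4751, -0.0533, 0.0667]
eef_rot: [0.084, 0.996, 0.0, -0.001]
contact_force: [0.8, 0.5, -0.4]
finger_gap: 0.073
gripper_force: 0.0
clock: 2.55
ee_pos: [0.4764, -0.0541, 0.0688]
eef_rot: [0.084, 0.996, 0.0, -0.0]
contact_force: [1.2, 0.2, 1.3]
finger_gap: 0.0468
gripper_force: 0.0
t 2.55 pos [ 0.4764 -0.0541  0.0688] yang 80.41 axis z [-2.e-04  1.e-04 -1.e+00] F [1.2 0.2 1.3] gap 0.0468 j [-0.35  0.31  1.91  0.    0.92 -1.75]
shift cm [ 0.07 -0.    0.08] turn 0.002
```

Grip, lift, and measure the box from the lifted pose.

```bash
python3 -m creep '[{"x":0,"y":0,"z":0,"turn":0,"gripper":3},{"x":0,"y":0,"z":0,"turn":0,"gripper":2.5},{"x":0,"y":0,"z":0,"turn":0,"gripper":2.5},{"x":0,"y":0,"z":0,"turn":0,"gripper":2.5},{"x":0,"y":0,"z":-1,"turn":0,"gripper":2.5}]' 60
python3 -m creep '[{"x":0,"y":0,"z":-3,"turn":0,"gripper":2.5},{"x":0,"y":0,"z":-4,"turn":0,"gripper":2.5},{"x":0,"y":0,"z":-4,"turn":0,"gripper":2.5},{"x":0,"y":0,"z":-3,"turn":0,"gripper":2.5},{"x":0,"y":0,"z":0,"turn":0,"gripper":2.5}]' 60
python3 -c "from h import *;togo(.468+.014,.225,.22,86.5)"
```

```text
clock: 3.05
ee_pos: [0.4758, -0.0547, 0.0783]
eef_rot: [0.084, 0.996, 0.0, -0.001]
contact_force: [-0.1, -0.4, -2.7]
finger_gap: 0.0351
gripper_force: 60.2
clock: 3.55
ee_pos: [0.4789, -0.0557, 0.2235]
eef_rot: [0.084, 0.996, -0.001, 0.005]
contact_force: [1.2, -0.6, -2.2]
finger_gap: 0.0351
gripper_force: 60.5
t 3.55 pos [ 0.4789 -0.0557  0.2235] yang 80.38 axis z [ 0.009  -0.0033 -1.    ] F [ 1.2 -0.6 -2.2] gap 0.0351 j [-0.35  0.14  1.71 -0.    1.29 -1.75]
shift cm [ 4.38 27.73  0.26] turn -0.107
```

```bash
python3 -m creep '[{"x":0.7,"y":3.5,"z":0,"turn":0,"gripper":2.5},{"x":0.7,"y":4.8,"z":0,"turn":0,"gripper":2.5},{"x":0.8,"y":4.8,"z":0,"turn":0,"gripper":2.5},{"x":0.7,"y":4.8,"z":0,"turn":0,"gripper":2.5},{"x":0.7,"y":4.8,"z":0,"turn":0,"gripper":2.5}]' >/dev/null
python3 -m creep '[{"x":0.8,"y":3,"z":0,"turn":0,"gripper":2.5},{"x":0,"y":2,"z":0,"turn":0,"gripper":2.5},{"x":0,"y":0,"z":0,"turn":-0.1,"gripper":2.5},{"x":0,"y":0,"z":0,"turn":0,"gripper":2.5},{"x":0,"y":0,"z":0,"turn":0,"gripper":2.5}]' >/dev/null
cat >> h.py <<'E'
def box(P,ok,p):
    m=ok&(abs(P[...,2]-.058)<.004)&(P[...,1]>.1)&(P[...,1]<.35)&(P[...,0]>.38)&(P[...,0]<.7)
    print("walls",m.sum(),rect(P[m]),np.median(P[m][:,2]).round(4))
    # carrier-frame profile of the wall tops, guess origin
    a=np.radians(-3.5);R=np.array([[np.cos(a),-np.sin(a)],[np.sin(a),np.cos(a)]]);Q=(P[...,:2]-[.468,.2255])@R*1000
    e=m&(abs(Q[...,1])<45)&(Q[...,0]<-25)&(Q[...,0]>-60); print("end wall x",np.percentile(Q[e][:,0],[2,50,98]).round(1),np.polyfit(Q[e][:,1],Q[e][:,0],1).round(4))
    for s in(-1,1):
        e=m&(Q[...,0]>-35)&(Q[...,0]<140)&(Q[...,1]*s>40); print("side",np.percentile(Q[e][:,1],[2,50,98]).round(1),np.polyfit(Q[e][:,0],Q[e][:,1],1).round(4))
    e=ok&(abs(P[...,2]-.066)<.006)&(abs(Q[...,1])<35)&(Q[...,0]>20)&(Q[...,0]<60); print("jug face x",e.sum(),np.percentile(Q[e][:,0],[2,10,50]).round(1) if e.any() else 0)
    e=ok&(P[...,2]>.03)&(P[...,2]<.05)&(abs(Q[...,1])<40)&(Q[...,0]>20)&(Q[...,0]<60); print("jug face low x",e.sum(),np.percentile(Q[e][:,0],[10,50,90]).round(1) if e.any() else 0)
    e=ok&(P[...,2]>.094)&(P[...,2]<.104)&(Q[...,0]>95)&(Q[...,0]<150)&(abs(Q[...,1])<30); print("cap",e.sum(),((Q[e].min(0)+Q[e].max(0))/2).round(1) if e.any() else 0)
E
python3 - <<'E'
from h import *
p,P,ok=wrist("w2"); box(P,ok,p); togo(.482,.225,.22,86.5)
E
```

```text
walls 3441 (array([531.6, 222.8]), array([218.5, 120.8]), 176.1) 0.0578
end wall x [-45.3 -40.6 -35.8] [-4.60000e-03 -4.06023e+01]
side [-58.2 -53.2 -48.3] [-2.17000e-02 -5.34196e+01]
side [51.7 56.8 61.7] [3.43000e-02 5.70735e+01]
jug face x 0 0
jug face low x 0 0
cap 1045 [129.9   2. ]
t 4.6 pos [0.4789 0.2251 0.2178] yang 85.96 axis z [-1.2e-03 -4.0e-04 -1.0e+00] F [ 0.2  0.3 -2.6] gap 0.0354 j [ 0.23  0.23  1.6  -0.    1.31 -1.27]
shift cm [-0.31  0.01 -0.22] turn -0.009
```

View pics/w2.png

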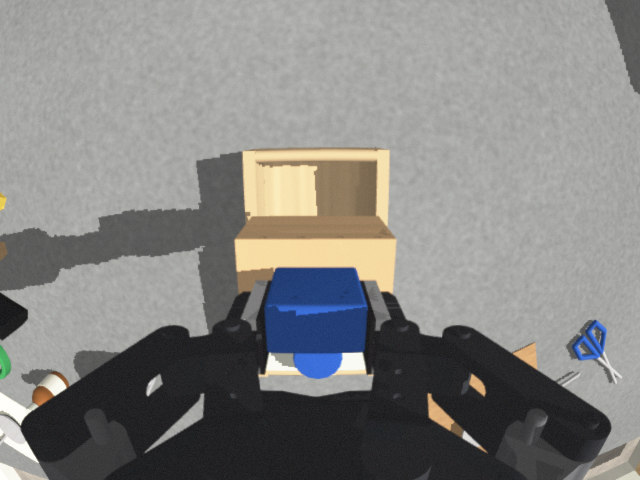

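```bash
python3 -m creep '[{"x":-0.4,"y":0.15,"z":1,"turn":-0.01,"gripper":2.5},{"x":0,"y":0,"z":2.5,"turn":0,"gripper":2.5},{"x":0,"y":0,"z":2.5,"turn":0,"gripper":2.5},{"x":0,"y":0,"z":0,"turn":0,"gripper":2.5},{"x":0,"y":0,"z":0,"turn":0,"gripper":2.5}]' >/dev/null
python3 - <<'E'
from h import *
togo(.4829,.2264,.077,86.5)
p,P,ok=wrist("w3"); box(P,ok,p)
E
```

```text
t 5.1 pos [0.4833 0.2264 0.158 ] yang 86.63 axis z [-1.4e-03 -3.0e-04 -1.0e+00] F [ 0.5 -0.2 -0.8] gap 0.0354 j [ 0.23  0.29  1.68  0.    1.17 -1.28]
shift cm [ 0.03 -0.    8.1 ] turn 0.002
walls 5600 (array([477.9, 226.8]), array([120.8, 111. ]), 86.6) 0.0579
end wall x [-44.9 -40.4 -35.5] [ 1.2000e-03 -4.0434e+01]
side [-58.  -54.  -48.1] [-4.36000e-02 -5.34849e+01]
side [51.8 58.  61.9] [5.3300e-02 5.7422e+01]
jug face x 0 0
jug face low x 0 0
cap 854 [110.4   1.7]
```

```bash
python3 -m creep '[{"x":0,"y":0,"z":1.5,"turn":0,"gripper":2.5},{"x":0,"y":0,"z":1.5,"turn":0,"gripper":2.5},{"x":0,"y":0,"z":1,"turn":0,"gripper":2.5},{"x":0,"y":0,"z":0,"turn":0,"gripper":2.5}]'
python3 -m creep '[{"x":0,"y":0,"z":1,"turn":0,"gripper":2.5},{"x":0,"y":0,"z":1,"turn":0,"gripper":2.5},{"x":0,"y":0,"z":1,"turn":0,"gripper":2.5},{"x":0,"y":0,"z":0,"turn":0,"gripper":2.5}]'
python3 -c "from h import *;togo(.4829,.2264,.077,86.5)"
```

```text
clock: 5.55
ee_pos: [0.4832, 0.2267, 0.118]
eef_rot: [0.029, 1.0, -0.0, -0.001]
contact_force: [-1.1, -0.3, -1.5]
finger_gap: 0.0352
gripper_force: 60.9
clock: 5.95
ee_pos: [0.4822, 0.2265, 0.0866]
eef_rot: [0.029, 1.0, -0.0, -0.002]
contact_force: [0.1, 0.2, -2.0]
finger_gap: 0.0352
gripper_force: 60.9
t 5.95 pos [0.4822 0.2265 0.0866] yang 86.69 axis z [-3.2e-03 -8.0e-04 -1.0e+00] F [ 0.1  0.2 -2. ] gap 0.0352 j [ 0.23  0.37  1.76 -0.    1.01 -1.28]
shift cm [-0.08 -0.    0.96] turn 0.003
```

```bash
python3 -m creep '[{"x":0,"y":0,"z":0.5,"turn":0,"gripper":2.5},{"x":0,"y":0,"z":0.3,"turn":0,"gripper":2.5},{"x":0,"y":0,"z":0,"turn":0,"gripper":2.5},{"x":0,"y":0,"z":0,"turn":0,"gripper":2.5}]'
python3 -m creep '[{"x":0,"y":0,"z":0.1,"turn":0,"gripper":2.5},{"x":0,"y":0,"z":0.1,"turn":0,"gripper":2.5},{"x":0,"y":0,"z":0,"turn":0,"gripper":2.5}]'
```

```text
clock: 6.35
ee_pos: [0.4836, 0.2269, 0.0804]
eef_rot: [0.029, 1.0, 0.0, 0.0]
contact_force: [0.5, 0.1, -1.4]
finger_gap: 0.0351
gripper_force: 60.9
clock: 6.65
ee_pos: [0.4834, 0.2268, 0.0783]
eef_rot: [0.029, 1.0, -0.0, 0.0]
contact_force: [0.2, 0.2, -1.7]
finger_gap: 0.0349
gripper_force: 60.9
```

```bash
python3 -m creep '[{"x":0,"y":0,"z":0.1,"turn":0,"gripper":2.5},{"x":0,"y":0,"z":0,"turn":0,"gripper":2.5},{"x":0,"y":0,"z":0,"turn":0,"gripper":2.5}]'
python3 -m creep '[{"x":0,"y":0,"z":0.1,"turn":0,"gripper":2.5},{"x":0,"y":0,"z":0,"turn":0,"gripper":2.5},{"x":0,"y":0,"z":0,"turn":0,"gripper":2.5}]'
```

```text
clock: 6.95
ee_pos: [0.4836, 0.2268, 0.0779]
eef_rot: [0.029, 1.0, 0.0, 0.0]
contact_force: [-1.1, -1.1, 6.2]
finger_gap: 0.035
gripper_force: 61.5
clock: 7.25
ee_pos: [0.4837, 0.2268, 0.0779]
eef_rot: [0.029, 1.0, 0.0, 0.001]
contact_force: [-4.6, -2.2, 13.1]
finger_gap: 0.0353
gripper_force: 62.7
```

```bash
python3 -m creep '[{"x":0,"y":0,"z":-0.15,"turn":0,"gripper":2.5},{"x":-0.1,"y":0,"z":0,"turn":0,"gripper":2.5},{"x":0,"y":0,"z":0,"turn":0,"gripper":2.5},{"x":0,"y":0,"z":0,"turn":0,"gripper":2.5}]'
python3 -m creep '[{"x":-0.1,"y":0,"z":0,"turn":0,"gripper":2.5},{"x":0,"y":0,"z":0,"turn":0,"gripper":2.5},{"x":0,"y":0,"z":0,"turn":0,"gripper":2.5}]'
```

```text
clock: 7.65
ee_pos: [0.4844, 0.2268, 0.0779]
eef_rot: [0.029, 1.0, 0.0, -0.0]
contact_force: [-2.8, -1.8, 4.3]
finger_gap: 0.0352
gripper_force: 61.7
clock: 7.95
ee_pos: [0.4847, 0.2268, 0.078]
eef_rot: [0.029, 1.0, -0.0, -0.001]
contact_force: [-4.7, -0.0, 7.0]
finger_gap: 0.0351
gripper_force: 62.0
```

```bash
python3 -m creep '[{"x":0,"y":0,"z":0,"turn":0,"gripper":5.5},{"x":0,"y":0,"z":0,"turn":0,"gripper":5.5},{"x":0,"y":0,"z":0,"turn":0,"gripper":5.5},{"x":0,"y":0,"z":-1,"turn":0,"gripper":5.5},{"x":0,"y":0,"z":-2,"turn":0,"gripper":5.5}]'
python3 -m creep '[{"x":0,"y":0,"z":-4,"turn":0,"gripper":6},{"x":0,"y":0,"z":-4,"turn":0,"gripper":8.5},{"x":0,"y":0,"z":-4,"turn":0,"gripper":8.5},{"x":0,"y":0,"z":0,"turn":0,"gripper":8.5},{"x":0,"y":0,"z":0,"turn":0,"gripper":8.5}]'
python3 - <<'E'
from h import *
togo(.497,-.2272,.22,91.3)
p,P,ok=wrist("w4"); box(P,ok,p)
for nm,z,w in(("grip",.108,.03),("body",.068,.055)):
    m=ok&(np.linalg.norm(P[...,:2]-[.4835,.2264],axis=-1)<w)&(abs(P[...,2]-z)<.003)
    print(nm,m.sum(),rect(P[m]),np.median(P[m][:,2]).round(4))
E
```

```text
clock: 8.45
ee_pos: [0.4843, 0.2264, 0.1071]
eef_rot: [0.029, 1.0, -0.0, -0.002]
contact_force: [0.1, 0.0, 0.4]
finger_gap: 0.0548
gripper_force: 0.0
clock: 8.95
ee_pos: [0.4861, 0.2269, 0.2295]
eef_rot: [0.029, 1.0, 0.0, 0.002]
contact_force: [0.1, -0.5, 0.3]
finger_gap: 0.0848
gripper_force: 0.0
t 8.95 pos [0.4861 0.2269 0.2295] yang 86.69 axis z [ 3.3e-03  7.0e-04 -1.0e+00] F [ 0.1 -0.5  0.3] gap 0.0848 j [ 0.23  0.23  1.57 -0.    1.33 -1.28]
shift cm [ -3.71 -45.27   0.92] turn -0.08
walls 6546 (array([532.2, 223.4]), array([219.2, 121.1]), 176.6) 0.0579
end wall x [-44.8 -40.4 -35.4] [-2.70000e-03 -4.03029e+01]
side [-58.1 -53.3 -48.1] [-7.50000e-03 -5.29002e+01]
side [51.3 56.6 61.5] [8.20000e-03 5.61723e+01]
jug face x 1482 [20.8 24.1 38.4]
jug face low x 24 [38.5 38.9 39.1]
cap 1589 [122.8   2.2]
grip 1273 (array([482.8, 227. ]), array([35.5, 19.6]), 86.6) 0.108
body 3372 (array([488.3, 226. ]), array([92.8, 54.5]), 86.8) 0.0681
```

View pics/w4.png

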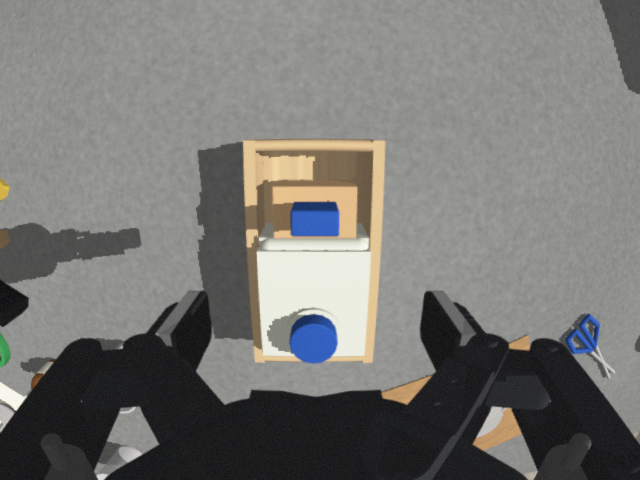

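```bash
python3 -m creep '[{"x":-0.4,"y":-3.5,"z":0,"turn":0,"gripper":8.5},{"x":-0.4,"y":-4.7,"z":0,"turn":0,"gripper":8.5},{"x":-0.4,"y":-4.7,"z":0,"turn":0,"gripper":8.5},{"x":-0.4,"y":-4.7,"z":0,"turn":0,"gripper":8.5},{"x":-0.4,"y":-4.7,"z":0,"turn":0,"gripper":8.5}]' >/dev/null
python3 -m creep '[{"x":-0.4,"y":-4.7,"z":0,"turn":0,"gripper":8.5},{"x":-0.4,"y":-4.7,"z":0,"turn":0,"gripper":8.5},{"x":-0.4,"y":-4.7,"z":0,"turn":0,"gripper":8.5},{"x":-0.4,"y":-4.7,"z":0,"turn":0,"gripper":8.5},{"x":-0.1,"y":-4.2,"z":0,"turn":0,"gripper":8.5}]' >/dev/null
python3 -m creep '[{"x":0,"y":0,"z":0,"turn":-0.08,"gripper":8.5},{"x":0,"y":0,"z":0,"turn":0,"gripper":8.5},{"x":0,"y":0,"z":0,"turn":0,"gripper":8.5}]' >/dev/null
python3 - <<'E'
from h import *
p,P,ok=wrist("w5"); block(P,ok,(.4985,-.2272)); togo(.4985,-.2272,.0685,91.3)
E
```

```text
grip 1280 (array([ 499.1, -228. ]), array([35.8, 20.8]), 91.7) 0.0999
body 1222 (array([ 499.1, -228.2]), array([70.2, 24.3]), 91.9) 0.06
t 10.35 pos [ 0.4957 -0.2266  0.2268] yang 91.22 axis z [-0.0017  0.0015 -1.    ] F [-0.1 -0.1 -0.1] gap 0.085 j [-0.63  0.25  1.55  0.    1.34 -2.23]
shift cm [-0.3  -0.09 15.83] turn -0.001
```

View pics/w5.png

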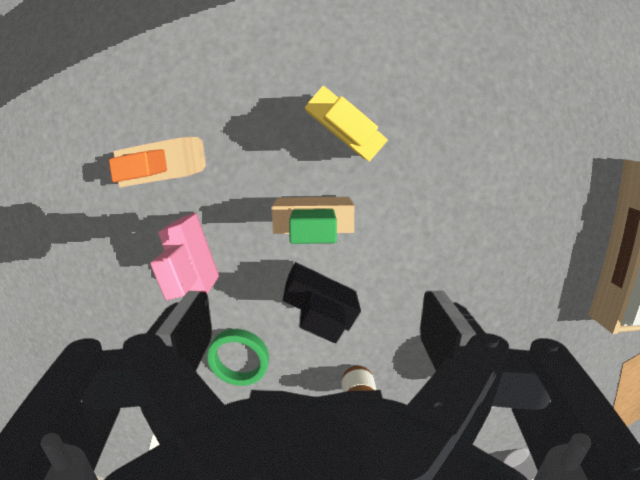

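```bash
python3 -m creep '[{"x":-0.35,"y":-0.15,"z":3,"turn":-0.01,"gripper":6.5},{"x":0,"y":0,"z":4,"turn":0,"gripper":6.5},{"x":0,"y":0,"z":4,"turn":0,"gripper":6.5},{"x":0,"y":0,"z":3,"turn":0,"gripper":6.5},{"x":0,"y":0,"z":1.8,"turn":0,"gripper":6.5}]' >/dev/null
python3 -m creep '[{"x":0,"y":0,"z":0,"turn":0,"gripper":6},{"x":0,"y":0,"z":0,"turn":0,"gripper":5},{"x":0,"y":0,"z":0,"turn":0,"gripper":5}]' 60
python3 -c "from h import *;togo(.4991,-.2281,.0685,91.8)"
```

```text
clock: 11.15
ee_pos: [0.5008, -0.2292, 0.0713]
eef_rot: [-0.016, 1.0, -0.001, 0.001]
contact_force: [-0.3, 0.6, 0.9]
finger_gap: 0.0503
gripper_force: 0.0
t 11.15 pos [ 0.5008 -0.2292  0.0713] yang 91.87 axis z [ 0.0021 -0.0016 -1.    ] F [-0.3  0.6  0.9] gap 0.0503 j [-0.63  0.42  1.74  0.    0.98 -2.24]
shift cm [0.16 0.12 0.28] turn 0.001
```

```bash
python3 -m creep '[{"x":0.1,"y":0.1,"z":0.15,"turn":0,"gripper":5},{"x":0,"y":0,"z":0,"turn":0,"gripper":4},{"x":0,"y":0,"z":0,"turn":0,"gripper":3},{"x":0,"y":0,"z":0,"turn":0,"gripper":2.5},{"x":0,"y":0,"z":0,"turn":0,"gripper":2.5}]' 60
python3 -m creep '[{"x":0,"y":0,"z":0,"turn":0,"gripper":2.5},{"x":0,"y":0,"z":-1,"turn":0,"gripper":2.5},{"x":0,"y":0,"z":-4,"turn":0,"gripper":2.5},{"x":0,"y":0,"z":-4,"turn":0,"gripper":2.5},{"x":0,"y":0,"z":-4,"turn":0,"gripper":2.5}]' >/dev/null
python3 -m creep '[{"x":0,"y":0,"z":-3,"turn":0,"gripper":2.5},{"x":0,"y":0,"z":0,"turn":0,"gripper":2.5}]'
python3 -c "from h import *;togo(.4467,.2284,.23,86.5)"
```

```text
clock: 11.65
ee_pos: [0.4991, -0.2284, 0.0692]
eef_rot: [-0.016, 1.0, -0.0, 0.001]
contact_force: [0.3, 0.2, 5.3]
finger_gap: 0.0351
gripper_force: 60.2
clock: 12.35
ee_pos: [0.5008, -0.2296, 0.2338]
eef_rot: [-0.016, 1.0, -0.003, 0.004]
contact_force: [1.1, -0.6, -1.6]
finger_gap: 0.0352
gripper_force: 60.4
t 12.35 pos [ 0.5008 -0.2296  0.2338] yang 91.85 axis z [ 0.0078 -0.0057 -1.    ] F [ 1.1 -0.6 -1.6] gap 0.0352 j [-0.63  0.25  1.54 -0.    1.34 -2.24]
shift cm [ 3.93 45.95  0.08] turn 0.093
```

```bash
python3 -m creep '[{"x":0.4,"y":3.7,"z":0,"turn":0,"gripper":2.5},{"x":0.4,"y":4.7,"z":0,"turn":0,"gripper":2.5},{"x":0.4,"y":4.8,"z":0,"turn":0,"gripper":2.5},{"x":0.4,"y":4.8,"z":0,"turn":0,"gripper":2.5},{"x":0.4,"y":4.8,"z":0,"turn":0,"gripper":2.5}]' >/dev/null
python3 -m creep '[{"x":0.4,"y":4.8,"z":0,"turn":0,"gripper":2.5},{"x":0.4,"y":4.8,"z":0,"turn":0,"gripper":2.5},{"x":0.4,"y":4.8,"z":0,"turn":0,"gripper":2.5},{"x":0.4,"y":4.8,"z":0,"turn":0,"gripper":2.5},{"x":0.3,"y":3.9,"z":0,"turn":0,"gripper":2.5}]' >/dev/null
python3 -m creep '[{"x":0,"y":0,"z":0,"turn":0.09,"gripper":2.5},{"x":0,"y":0,"z":0,"turn":0,"gripper":2.5},{"x":0,"y":0,"z":0,"turn":0,"gripper":2.5},{"x":0,"y":0,"z":0,"turn":0,"gripper":2.5}]' 
python3 -c "from h import *;togo(.4467,.2284,.155,86.5)"
```

```text
clock: 13.75
ee_pos: [0.4449, 0.2285, 0.2279]
eef_rot: [0.029, 1.0, -0.0, -0.0]
contact_force: [-0.6, -0.8, -1.0]
finger_gap: 0.0353
gripper_force: 60.7
t 13.75 pos [0.4449 0.2285 0.2279] yang 86.7 axis z [-8.e-04 -4.e-04 -1.e+00] F [-0.6 -0.8 -1. ] gap 0.0353 j [ 0.25  0.17  1.66 -0.    1.32 -1.26]
shift cm [-0.19  0.    7.29] turn 0.003
```

```bash
python3 -m creep '[{"x":-0.2,"y":0,"z":2.5,"turn":0,"gripper":2.5},{"x":0,"y":0,"z":2.5,"turn":0,"gripper":2.5},{"x":0,"y":0,"z":2,"turn":0,"gripper":2.5},{"x":0,"y":0,"z":0,"turn":0,"gripper":2.5},{"x":0,"y":0,"z":0,"turn":0,"gripper":2.5}]' >/dev/null
python3 - <<'E'
from h import *
togo(.4467,.2284,.078,86.5)
p,P,ok=wrist("w6"); box(P,ok,p)
Z=P[...,2]; m=ok&(Z>.097)&(Z<.138)&(abs(P[...,0]-.44)<.03)&(abs(P[...,1]-.2284)<.045)
print("held body -x face: n",m.sum(),np.percentile(P[m][:,0],[5,25,50,75]).round(4),"y",np.percentile(P[m][:,1],[1,99]).round(4))
E
```

```text
t 14.25 pos [0.4472 0.2286 0.1586] yang 86.64 axis z [-4.e-04 -1.e-04 -1.e+00] F [-0.1  0.1 -1.1] gap 0.035 j [ 0.25  0.24  1.75 -0.    1.15 -1.26]
shift cm [ 0.05 -0.02  8.06] turn 0.002
walls 4280 (array([459.7, 227.8]), array([121.1,  75.1]), 86.7) 0.0577
end wall x [-45.3 -41.1 -35.8] [-2.50000e-03 -4.08481e+01]
side [-58.  -54.1 -48. ] [ -0.0779 -54.5115]
side [51.9 58.  61.8] [ 0.0873 58.7049]
jug face x 0 0
jug face low x 0 0
cap 0 0
held body -x face: n 2717 [0.4336 0.4344 0.4355 0.4365] y [0.1957 0.2643]
```

View pics/w6.png

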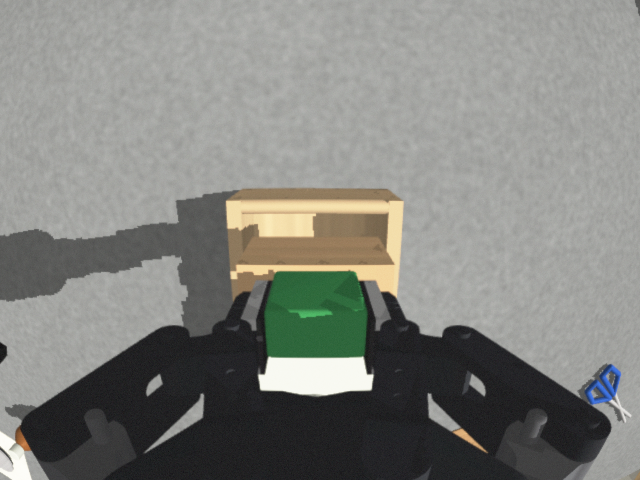

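```bash
python3 -m creep '[{"x":0.05,"y":0,"z":1.5,"turn":0,"gripper":2.5},{"x":0,"y":0,"z":1.0,"turn":0,"gripper":2.5},{"x":0,"y":0,"z":0.7,"turn":0,"gripper":2.5},{"x":0,"y":0,"z":0,"turn":0,"gripper":2.5},{"x":0,"y":0,"z":0,"turn":0,"gripper":2.5}]'
python3 -m creep '[{"x":0,"y":0,"z":0.5,"turn":0,"gripper":2.5},{"x":0,"y":0,"z":0.5,"turn":0,"gripper":2.5},{"x":0,"y":0,"z":0,"turn":0,"gripper":2.5}]'
python3 -m creep '[{"x":0,"y":0,"z":0.5,"turn":0,"gripper":2.5},{"x":0,"y":0,"z":0.5,"turn":0,"gripper":2.5},{"x":0,"y":0,"z":0,"turn":0,"gripper":2.5}]'
```

```text
clock: 14.8
ee_pos: [0.4466, 0.2293, 0.1266]
eef_rot: [0.029, 1.0, 0.0, 0.0]
contact_force: [0.4, -0.1, -1.1]
finger_gap: 0.0351
gripper_force: 60.8
clock: 15.1
ee_pos: [0.4459, 0.2292, 0.1156]
eef_rot: [0.029, 1.0, -0.0, -0.001]
contact_force: [-0.1, 0.3, -2.0]
finger_gap: 0.0352
gripper_force: 60.8
clock: 15.4
ee_pos: [0.4459, 0.2291, 0.1054]
eef_rot: [0.029, 1.0, -0.0, -0.001]
contact_force: [-0.2, 0.2, -0.9]
finger_gap: 0.0355
gripper_force: 60.8
```

Entering freely. Continue down.

```bash
python3 -m creep '[{"x":0,"y":0,"z":0.5,"turn":0,"gripper":2.5},{"x":0,"y":0,"z":0.5,"turn":0,"gripper":2.5},{"x":0,"y":0,"z":0,"turn":0,"gripper":2.5}]'
python3 -m creep '[{"x":0,"y":0,"z":0.5,"turn":0,"gripper":2.5},{"x":0,"y":0,"z":0.4,"turn":0,"gripper":2.5},{"x":0,"y":0,"z":0,"turn":0,"gripper":2.5}]'
python3 -m creep '[{"x":0,"y":0,"z":0.2,"turn":0,"gripper":2.5},{"x":0,"y":0,"z":0.2,"turn":0,"gripper":2.5},{"x":0,"y":0,"z":0,"turn":0,"gripper":2.5},{"x":0,"y":0,"z":0,"turn":0,"gripper":2.5}]'
```

```text
clock: 15.7
ee_pos: [0.4459, 0.2291, 0.0955]
eef_rot: [0.029, 1.0, -0.0, -0.001]
contact_force: [-0.3, -0.6, -0.7]
finger_gap: 0.0353
gripper_force: 60.8
clock: 16.0
ee_pos: [0.446, 0.2291, 0.0866]
eef_rot: [0.029, 1.0, -0.0, -0.001]
contact_force: [-0.2, 0.8, -1.0]
finger_gap: 0.0351
gripper_force: 60.8
clock: 16.4
ee_pos: [0.4465, 0.2293, 0.0833]
eef_rot: [0.029, 1.0, -0.0, 0.0]
contact_force: [-0.2, -0.4, -0.9]
finger_gap: 0.0351
gripper_force: 60.8
```

```bash
python3 -m creep '[{"x":0,"y":0,"z":0.2,"turn":0,"gripper":2.5},{"x":0,"y":0,"z":0.2,"turn":0,"gripper":2.5},{"x":0,"y":0,"z":0,"turn":0,"gripper":2.5}]'
python3 -m creep '[{"x":0,"y":0,"z":0.1,"turn":0,"gripper":2.5},{"x":0,"y":0,"z":0,"turn":0,"gripper":2.5},{"x":0,"y":0,"z":0,"turn":0,"gripper":2.5}]'
python3 -m creep '[{"x":0,"y":0,"z":0.1,"turn":0,"gripper":2.5},{"x":0,"y":0,"z":0,"turn":0,"gripper":2.5},{"x":0,"y":0,"z":0,"turn":0,"gripper":2.5}]'
```

```text
clock: 16.7
ee_pos: [0.4462, 0.2292, 0.079]
eef_rot: [0.029, 1.0, -0.0, -0.0]
contact_force: [0.1, -0.1, -0.6]
finger_gap: 0.0354
gripper_force: 60.8
clock: 17.0
ee_pos: [0.4464, 0.2293, 0.0783]
eef_rot: [0.029, 1.0, -0.0, 0.0]
contact_force: [0.7, 0.3, -0.9]
finger_gap: 0.0354
gripper_force: 60.8
clock: 17.3
ee_pos: [0.4464, 0.2293, 0.0773]
eef_rot: [0.029, 1.0, -0.0, -0.0]
contact_force: [-0.2, 0.2, -2.2]
finger_gap: 0.0354
gripper_force: 60.9
```

```bash
python3 -m creep '[{"x":0,"y":0,"z":0.1,"turn":0,"gripper":2.5},{"x":0,"y":0,"z":0,"turn":0,"gripper":2.5},{"x":0,"y":0,"z":0,"turn":0,"gripper":2.5}]'
python3 -m creep '[{"x":0,"y":0,"z":0.05,"turn":0,"gripper":2.5},{"x":0,"y":0,"z":0,"turn":0,"gripper":2.5},{"x":0,"y":0,"z":0,"turn":0,"gripper":2.5}]'
```

```text
clock: 17.6
ee_pos: [0.4466, 0.2293, 0.0772]
eef_rot: [0.029, 1.0, -0.0, 0.0]
contact_force: [-1.6, -1.3, 7.2]
finger_gap: 0.0353
gripper_force: 61.9
clock: 17.9
ee_pos: [0.4467, 0.2292, 0.0772]
eef_rot: [0.029, 1.0, -0.0, 0.0]
contact_force: [-3.4, -1.8, 10.9]
finger_gap: 0.0354
gripper_force: 62.5
```

Floor contact at the expected height. Release, retreat, check.

```bash
python3 -m creep '[{"x":0,"y":0,"z":-0.1,"turn":0,"gripper":2.5},{"x":0,"y":0,"z":0,"turn":0,"gripper":5.5},{"x":0,"y":0,"z":0,"turn":0,"gripper":5.5},{"x":0,"y":0,"z":0,"turn":0,"gripper":5.5},{"x":0,"y":0,"z":-1,"turn":0,"gripper":5.5}]'
python3 -m creep '[{"x":0,"y":0,"z":-3,"turn":0,"gripper":5.5},{"x":0,"y":0,"z":-4,"turn":0,"gripper":5.5},{"x":0,"y":0,"z":-4,"turn":0,"gripper":5.5},{"x":0,"y":0,"z":-3,"turn":0,"gripper":8.5},{"x":0,"y":0,"z":0,"turn":0,"gripper":8.5}]'
python3 -m creep '[{"x":0,"y":0,"z":0,"turn":0,"gripper":8.5},{"x":0,"y":0,"z":0,"turn":0,"gripper":8.5}]'
python3 - <<'E'
from h import *
p,P,ok=wrist("w7"); box(P,ok,p)
for x0 in(.483,.4467):
  for nm,z,w in(("grip",.108,.018),("body",.068,.012)):
    m=ok&(np.linalg.norm((P[...,:2]-[x0,.2275])/[1,2],axis=-1)<w)&(abs(P[...,2]-z)<.008)
    print(nm,m.sum(),rect(P[m]),np.percentile(P[m][:,2],[5,50,95]).round(4))
E
```

```text
clock: 18.4
ee_pos: [0.4453, 0.229, 0.0859]
eef_rot: [0.029, 1.0, -0.0, -0.001]
contact_force: [-0.6, -0.4, 0.2]
finger_gap: 0.0552
gripper_force: 0.0
clock: 18.9
ee_pos: [0.4491, 0.2301, 0.2323]
eef_rot: [0.029, 1.0, 0.001, 0.005]
contact_force: [1.5, 0.1, -0.3]
finger_gap: 0.0812
gripper_force: 0.0
clock: 19.1
ee_pos: [0.4456, 0.2291, 0.2258]
eef_rot: [0.029, 1.0, -0.0, -0.001]
contact_force: [0.3, -1.3, -0.4]
finger_gap: 0.0849
gripper_force: 0.0
walls 5765 (array([529.5, 223.6]), array([214.1, 120.8]), 176.5) 0.0579
end wall x [-45.3 -40.6 -33.1] [-1.50000e-03 -4.01777e+01]
side [-58.  -53.2 -47.9] [-6.90000e-03 -5.28068e+01]
side [51.4 56.9 61.8] [5.50000e-03 5.64958e+01]
jug face x 1033 [20.6 23.1 36.7]
jug face low x 35 [38.  38.6 38.9]
cap 1225 [119.5   1.4]
grip 1302 (array([483.1, 227.1]), array([36.1, 20.8]), 86.3) [0.1034 0.1078 0.109 ]
body 291 (array([479.5, 227.8]), array([47.4, 16.8]), 88.0) [0.067  0.0684 0.075 ]
grip 1408 (array([446.6, 230. ]), array([36.1, 20.4]), 86.6) [0.1048 0.1079 0.1091]
body 239 (array([443.1, 227.2]), array([47.3, 16.9]), 96.1) [0.065  0.0682 0.075 ]
```

View pics/w7.png

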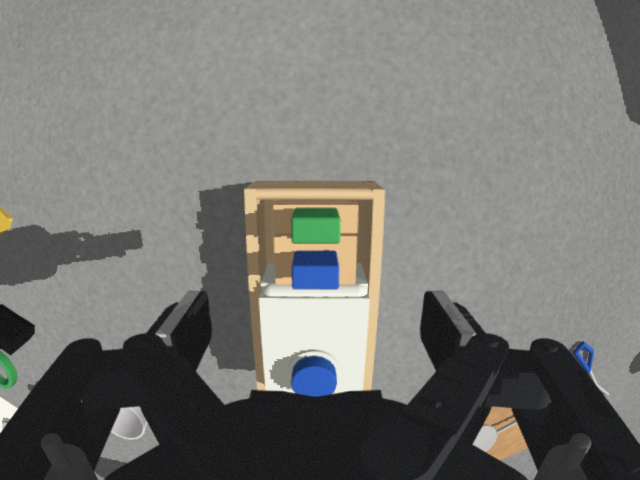

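Green (316,226) and blue (316,270) stand upright side by side in the gap, both tops at z≈0.108 (seated on the floor). The robot is clear, so I hand in.

```bash
python3 -c "from plant import robot;print(robot.finish_job())"
```

```text
the job is handed in; nothing more can be done
None
```

The green (24 mm) and blue (44 mm) blocks stand upright side by side on the floor of the gap, 68 of its 74 mm, placed without forcing; the orange block was not touched, and the job was handed in at about 19 s.

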